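Empty the tape rack into the colour cradles

ROBOT

A 6-joint arm with a two-finger parallel gripper is mounted at the origin on the work surface. World frame = base frame: x ahead of the robot, y to its left, z up, the work surface at z = 0. Lengths are in m, angles in rad, forces in N, time in s.
With the tool pointing down it reaches from about 0.375 to 0.975 m from the base axis. Payload 3.8 kg.
Tool frame: the origin (TCP) lies midway between the tips of the shut fingers; the grasp point (between the pads) lies 19 mm behind it; z points along the fingers, y is the line along which they close (so a half turn about z gives the same grasp; the last joint's range is limited). The gripper opens to 88 mm and grips with 3 to 60 N. Pads are 18 mm wide; open, the fingers measure 123 mm over their backs; the gripper's body (75 mm by 187 mm) begins 45 mm behind the grasp point.
Start: joints at [-0.037, 0.264, 1.604, -0, 1.274, -0.037], TCP at [0.675, -0, 0.239] pointing down, gripper open.
Joint ranges: [-2.63, 2.63], [-0.94, 2.18], [0.31, 2.57], [-1.31, 4.45], [0, 2.66], [-2.55, 2.55]. Speed limits (rad/s): [2.57, 2.57, 3.14, 3.14, 3.14, 3.14].

INTERFACE

Orientations are given as a rotation vector (axis times angle).
In Python, from bench import env, jaws, monitor, viewer, models gives the robot as it stands. Calls block until the motion is done:
- env.movep(position, orientation): joint-space move of the TCP to a pose.
- env.move_straight(position, frame=None, v=0.15, f_stop=None): straight line of the TCP; frame=None keeps the orientation; v is the mean speed in m/s. With f_stop (N) it stops when the force on the tool has changed by that much, and returns True; else False.
- env.goto_joints(angles): joint-space move.
- jaws.move_gripper(opening): finger opening in m; the grip force is fixed at half the most; returns when the fingers have stopped.
- env.sleep(seconds).
- env.inverse_kinematics(position, orientation): joint angles nearest the present ones, or None.
- monitor.sense(): the state.
- viewer.get_image(name): name is "scene" or "side" or "wrist"; returns (picture, depth): 384x512x3 uint8, red, green, blue; 384x512 float32, m along the optical axis (not along the pixel's ray), 0 where there is no reading.
- viewer.camera_params(name): a dict with "mtx" (3x3 intrinsics, pixels), "extrinsics" (4x4, takes a point from camera to world coordinates); the wrist camera has in their place "hand_eye" (4x4, takes a point from camera to tool coordinates, whose origin is the TCP and whose axes are the flange's). Camera axes: x right, y down, z forward; pixel columns grow to the right and rows downward; lengths in m; the calibration is good to about 2 mm. A picture is of the moment at which its call begins: read the wrist's pose just before it. camera_params takes no time and is no camera call.
A pose or a line that the arm cannot do raises env.Unreachable and nothing moves.
- env.sign_off(): hands the job in; it is judged then, once.
Trained networks look in the newest picture that a camera, given by its name, has taken for a name from the list of things; names that differ only in an ending like _2 or _b are one class to them, and where a whole thing is asked for, a point or a joint stands for the part that bears it (a point fixed in the world has none). Each returns a list of dicts, best first, with "confidence" (0 to 1); they miss things now and then, are a little off and sometimes report something else, mostly with a low value. They report only what shows in the picture. A call takes as long as a camera call. They do not tell look-alikes from the thing itself.
- models.masks_of(name, camera): "mask" (384x512 bool, what is visible of it) and "extent" ([left, top, width, height] in pixels, round what is visible of it).
- models.tip_of(name, camera): "pixel" ([column, row] in pixels: a listed point, or the origin of a listed thing).
The state is a dict: "t": time; "joints": joint angles; "joint_vel": joint speeds; "joint_efforts": joint torques, N m; "eef_pos": TCP position; "tcp_rot": TCP orientation; "ft_force": force on the tool from outside, world axes, zero at the start; "torque": the same for the moment, N m; "opening": finger opening in m; "finger_force": force on a finger pad.
Only numpy, scipy, OpenCV 4.12 (cv2) and the standard library are available. Lean on these libraries where they do the work, as an engineer would, in place of code of your own. Each camera call takes 0.05 s, during which the arm holds its last target. There are 200 camera calls.

TASK

Empty the tape rack on the desk: first slide the green stop collar off the end of the bar and lay it in the white dish, then slide the rolls of tape off the bar and stand each one on its rim in the middle of the cradle of its own colour, its axis along the cradle's dowels. Do not let any roll drop onto the desk; leave everything released and at rest.

Things in the scene. Friction and masses are not known exactly. Their poses are not given: they have to be found in the camera images.
- rack: fixed steel tape rack: base plate 100 x 110 x 12 mm, post 16 x 30 mm, 123 mm tall, and a level bar, 16 mm thick, from the post towards -x. Origin on the desk under the post's middle, z up; bar axis 110 mm up, its plain free end at x = -150 mm. Rolls hang with middles at x = -28, -58, -88 mm, the collar outside them at about -120; all slide freely and come off only over the free end
- collar: loose green square stop collar, 40 x 40 mm, 22 mm long along its x (the bar's direction), square bore 22 mm, a brass thumbscrew head 8 mm high on its +z face; 50 g. Origin at its middle. At the start it hangs on the outer part of the bar, its middle 3 mm below the bar's axis
- roll_red: loose roll of red tape, 56 mm across, 26 mm wide, bore 28 mm, about 60 g, on a cardboard core. Origin at its middle; x is the roll's axis (level, along the bar at the start), y and z turn with the roll. At the start it hangs on the rack's bar, its middle 6 mm below the bar's axis; the order of the colours along the bar varies
- roll_yellow: loose roll of yellow tape, 56 mm across, 26 mm wide, bore 28 mm, about 60 g, on a cardboard core. Origin at its middle; x is the roll's axis (level, along the bar at the start), y and z turn with the roll. At the start it hangs on the rack's bar, its middle 6 mm below the bar's axis; the order of the colours along the bar varies
- roll_blue: loose roll of blue tape, 56 mm across, 26 mm wide, bore 28 mm, about 60 g, on a cardboard core. Origin at its middle; x is the roll's axis (level, along the bar at the start), y and z turn with the roll. At the start it hangs on the rack's bar, its middle 6 mm below the bar's axis; the order of the colours along the bar varies
- cradle_red: fixed cradle: red base plate 60 x 90 x 12 mm (x, y, z) with two pale wooden dowels, 10 mm thick, along x, axes 34 mm apart and 17 mm up, between which a roll stands on its rim. Origin: centre of the underside, on the desk, z up. A seated roll's axis lies along x (either way round), its middle 45 mm above the origin
- cradle_yellow: fixed cradle: yellow base plate 60 x 90 x 12 mm (x, y, z) with two pale wooden dowels, 10 mm thick, along x, axes 34 mm apart and 17 mm up, between which a roll stands on its rim. Origin: centre of the underside, on the desk, z up. A seated roll's axis lies along x (either way round), its middle 45 mm above the origin
- cradle_blue: fixed cradle: blue base plate 60 x 90 x 12 mm (x, y, z) with two pale wooden dowels, 10 mm thick, along x, axes 34 mm apart and 17 mm up, between which a roll stands on its rim. Origin: centre of the underside, on the desk, z up. A seated roll's axis lies along x (either way round), its middle 45 mm above the origin
- dish: fixed white square dish, 110 x 110 mm outside, rim 14 mm high, walls 4 mm, floor about 5 mm thick; origin at the centre of its underside on the desk, z up
Not all that is in view belongs to the job. There is more than one size of the roll_red; the one meant has the size given above.

How it is judged:
On the way:
1. the collar lies in the dish while all three rolls are still on the bar (x of collar in the frame of dish between -0.037 and 0.037 m and y of collar in the frame of dish between -0.037 and 0.037 m and z of collar in the frame of dish below 0.032 m and y of roll_red in the frame of rack between -0.015 and 0.015 m and x of roll_red in the frame of rack between -0.16 and 0 m and height (world z) of each of roll_red, roll_yellow, roll_blue above 0.085 m and y of roll_yellow in the frame of rack between -0.015 and 0.015 m and x of roll_yellow in the frame of rack between -0.16 and 0 m and y of roll_blue in the frame of rack between -0.015 and 0.015 m and x of roll_blue in the frame of rack between -0.16 and 0 m), for 0.2 s.
At the end, for the whole second after the job is handed in: Collar in the dish (within 37 mm of its middle along each side, under 32 mm up); each roll stands in its own colour's cradle: middle within 15 mm along and 8 mm across the dowels, 39 to 51 mm up, axis within 0.25 rad of them; all let go and at rest (x of collar in the frame of dish between -0.037 and 0.037 m and y of collar in the frame of dish between -0.037 and 0.037 m and z of collar in the frame of dish below 0.032 m and linear speed of each of collar, roll_red, roll_yellow, roll_blue below 0.02 m/s and contact force between the fingers and collar below 0.05 N and x of roll_red in the frame of cradle_red between -0.015 and 0.015 m and y of roll_red in the frame of cradle_red between -0.008 and 0.008 m and z of roll_red in the frame of cradle_red between 0.039 and 0.051 m and angle between the x axis of roll_red and the x axis of cradle_red, either way round below 0.25 rad and angular speed of each of roll_red, roll_yellow, roll_blue below 0.3 rad/s and contact force between the fingers and roll_red below 0.05 N and x of roll_yellow in the frame of cradle_yellow between -0.015 and 0.015 m and y of roll_yellow in the frame of cradle_yellow between -0.008 and 0.008 m and z of roll_yellow in the frame of cradle_yellow between 0.039 and 0.051 m and angle between the x axis of roll_yellow and the x axis of cradle_yellow, either way round below 0.25 rad and contact force between the fingers and roll_yellow below 0.05 N and x of roll_blue in the frame of cradle_blue between -0.015 and 0.015 m and y of roll_blue in the frame of cradle_blue between -0.008 and 0.008 m and z of roll_blue in the frame of cradle_blue between 0.039 and 0.051 m and angle between the x axis of roll_blue and the x axis of cradle_blue, either way round below 0.25 rad and contact force between the fingers and roll_blue below 0.05 N); the robot touches nothing.
It fails at once if the red roll dropped onto the desk (height (world z) of roll_red below 0.034 m).
It fails at once if the yellow roll dropped onto the desk (height (world z) of roll_yellow below 0.034 m).
It fails at once if the blue roll dropped onto the desk (height (world z) of roll_blue below 0.034 m).
It also fails if it takes over 120 s, if anything falls off the work surface, if the arm or the gripper's body presses on something with over 40 N, if the wrist force passes 120 N, or if a joint passes its speed limit or range.

## Working session

There is one attempt and no reset: what is moved stays moved. The work goes in short steps, each a Python script; the robot and the scene stay as the last script left them, time stands still between calls to the robot, and variables do not carry over. Pictures are saved under pics/ and viewed, at most 14 in all, crops included, and the job is handed in when it is done.

```bash
ls; mkdir -p pics
python3 - <<'E'
from bench import env, jaws, monitor, viewer, models
import cv2, numpy as np
for n in ["scene","side"]:
    im,d=viewer.get_image(n); cv2.imwrite(f"pics/{n}0.png",cv2.resize(im[:,:,::-1],(768,576)))
    p=viewer.camera_params(n); M=p["mtx"];E=p["extrinsics"]
    print(n,np.round(M,1).tolist(),np.round(E,3).tolist())
    for o in ["rack","collar","roll_red","roll_yellow","roll_blue","cradle_red","cradle_yellow","cradle_blue","dish"]:
        for r in models.masks_of(o,n)[:3]:
            m=r["mask"]&(d>0)
            v,u=np.nonzero(m)
            if len(v)<5: continue
            z=d[v,u]; P=np.c_[(u-M[0,2])/M[0,0]*z,(v-M[1,2])/M[1,1]*z,z]@E[:3,:3].T+E[:3,3]
            print(o,round(r["confidence"],2),r["extent"],"med",np.round(np.median(P,0),3),"lo",np.round(np.percentile(P,3,axis=0),3),"hi",np.round(np.percentile(P,97,axis=0),3))
print(viewer.camera_params("wrist")); print(monitor.sense())
E
```

```text
pics
scene [[360.4, 0.0, 261.3], [0.0, 360.4, 188.8], [0.0, 0.0, 1.0]] [[0.53, 0.569, -0.629, 0.995], [0.848, -0.357, 0.391, -0.298], [-0.001, -0.741, -0.672, 0.637], [0.0, 0.0, 0.0, 1.0]]
rack 0.8 [259.8, 226.8, 61.5, 67.2] med [ 0.655 -0.022  0.015] lo [ 0.603 -0.072  0.01 ] hi [0.705 0.033 0.124]
collar 0.74 [269.3, 182.5, 19.0, 13.6] med [0.537 0.029 0.129] lo [0.519 0.013 0.108] hi [0.55  0.05  0.138]
roll_red 0.96 [187.6, 228.4, 37.1, 40.7] med [ 0.538 -0.146  0.059] lo [ 0.509 -0.18   0.009] hi [ 0.563 -0.114  0.08 ]
roll_red 0.78 [270.8, 201.2, 27.6, 19.8] med [0.593 0.003 0.129] lo [ 0.573 -0.019  0.105] hi [0.61  0.033 0.135]
roll_red 0.77 [221.4, 157.2, 19.3, 29.4] med [0.368 0.007 0.063] lo [ 0.337 -0.014  0.021] hi [0.385 0.039 0.081]
roll_yellow 0.79 [274.4, 214.7, 31.9, 25.5] med [ 0.624 -0.01   0.126] lo [ 0.603 -0.03   0.098] hi [0.641 0.016 0.134]
roll_blue 0.51 [268.4, 192.4, 26.6, 15.7] med [0.566 0.017 0.131] lo [ 0.55  -0.004  0.118] hi [0.581 0.043 0.135]
cradle_red 0.64 [326.9, 150.2, 15.3, 20.4] med [0.424 0.303 0.015] lo [0.404 0.267 0.01 ] hi [0.437 0.315 0
[... 2784 characters left out ...]
00]])}
{'t': 1.0, 'joints': array([-3.69159118e-02,  2.63925772e-01,  1.60393752e+00,  3.83757836e-05,
        1.27370422e+00, -3.69165690e-02]), 'joint_vel': array([ 0.00066944,  0.00034142, -0.00026465,  0.00046793,  0.00098093,
        0.0011853 ]), 'joint_efforts': array([ 6.17225942e-04, -5.02066433e+01, -3.57273996e+01,  7.28891348e-02,
        1.83189689e-02, -2.53242973e-05]), 'eef_pos': array([ 6.75025237e-01, -1.02710346e-06,  2.38722136e-01]), 'tcp_rot': array([-2.22144858e+00, -2.22142509e+00, -6.91031690e-05]), 'ft_force': array([-0.23633328, -0.36102791,  0.73062704]), 'torque': array([ 0.05188413, -0.00114507,  0.01572029]), 'finger_force': 0.0, 'opening': 0.08795662884012416}
```

View pics/scene0.png

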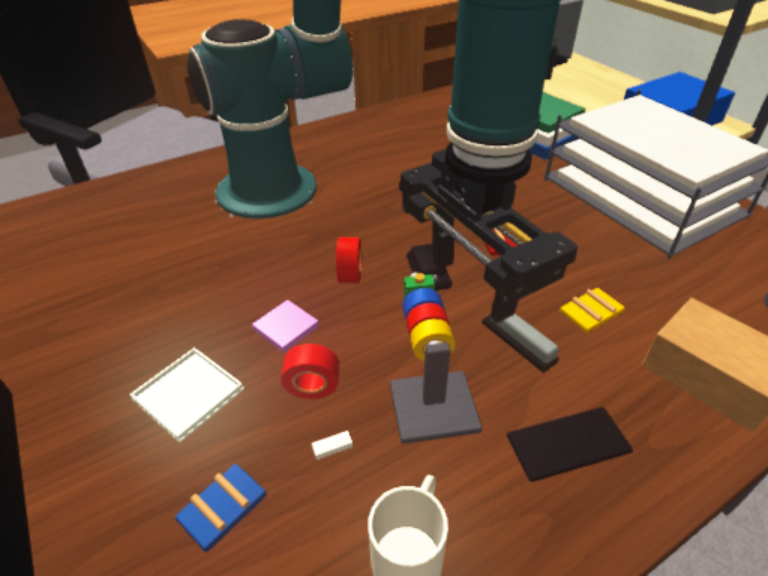

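View pics/side0.png

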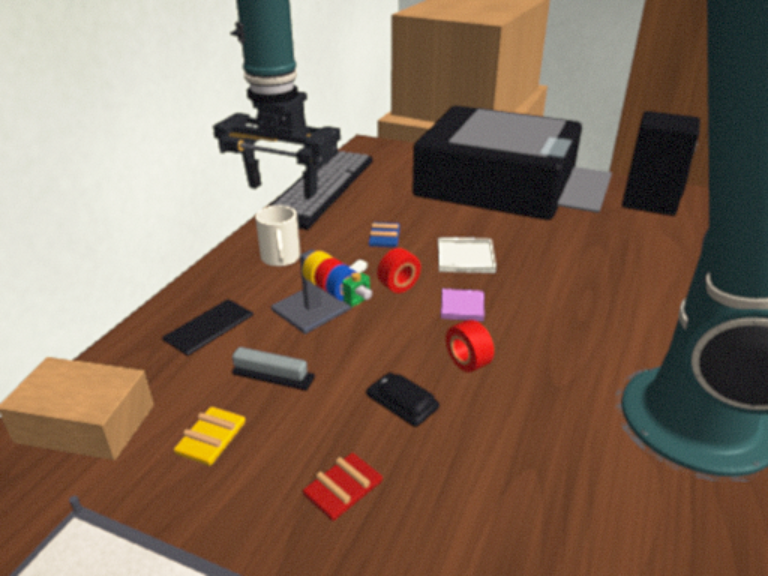

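Rolls matching "roll_red" in the scene image (768 px scale): one on the bar at (430,315), a large one on the desk at (310,370), and a look-alike at (348,260). The one meant hangs on the bar in the middle, with blue outside it, yellow next to the post, and the green collar outermost at (420,282). I'll check this up close with the wrist camera.

```bash
cat > h.py <<'E'
from bench import env, jaws, monitor, viewer, models
import cv2, numpy as np
from scipy.spatial.transform import Rotation as Rn
def down(a):
    y=np.array([np.cos(a),np.sin(a),0]);z=np.array([0,0,-1.]);x=np.cross(y,z)
    return Rn.from_matrix(np.c_[x,y,z]).as_rotvec()
def best(p,a):
    """down-pointing orientation closing along angle a (either way), least wrist turn"""
    c=[]
    for k in (0,np.pi):
        r=down(a+k); q=env.inverse_kinematics(p,r)
        if q is not None: c.append((abs(q[5]),k,r))
    return min(c,key=lambda t:t[0])[2]
def wrist(name=None):
    s=monitor.sense(); im,d=viewer.get_image("wrist"); p=viewer.camera_params("wrist")
    T=np.eye(4);T[:3,:3]=Rn.from_rotvec(s["tcp_rot"]).as_matrix();T[:3,3]=s["eef_pos"]
    if name: cv2.imwrite(f"pics/{name}.png",im[:,:,::-1])
    return im,d,p["mtx"],T@p["hand_eye"]
def pts(mask,d,M,E):
    v,u=np.nonzero(mask&(d>0)); z=d[v,u]
    return np.c_[(u-M[0,2])/M[0,0]*z,(v-M[1,2])/M[1,1]*z,z]@E[:3,:3].T+E[:3,3]
def rect(P):
    """centre, (long, short), yaw of the short side's direction"""
    c,(w,h),ang=cv2.minAreaRect((P[:,:2]*1000).astype(np.float32))
    a=np.radians(ang)
    if w<h: w,h=h,w
    else: a+=np.pi/2
    a=(a+np.pi/2)%np.pi-np.pi/2
    return np.array(c)/1000,(w,h),a
E
python3 - <<'E'
from h import *
env.movep([0.575,0.012,0.26],best([0.575,0.012,0.26],np.radians(65)))
im,d,M,E=wrist("rack1")
allp=[]
for o in ["collar","roll_red","roll_yellow","roll_blue","rack"]:
    for r in models.masks_of(o,"wrist")[:2]:
        P=pts(cv2.erode(r["mask"].astype(np.uint8),np.ones((3,3)))>0,d,M,E)
        if o!="rack": P=P[P[:,2]>0.09]
        if len(P)<20: continue
        c,s,a=rect(P); print(o,round(r["confidence"],2),r["extent"],np.round(c,4),np.round(s,1),round(np.degrees(a),1),np.round(np.percentile(P[:,2],[2,50,98]),3))
for o,x,y in [("dish",.447,-.30),("cradle_blue",.635,-.31),("cradle_yellow",.635,.315),("cradle_red",.42,.32)]:
    env.movep([x,y,.2],best([x,y,.2],np.pi/2))
    im,d,M,E=wrist(o)
    for r in models.masks_of(o,"wrist")[:2]:
        P=pts(r["mask"],d,M,E); P=P[P[:,2]>0.004]
        c,s,a=rect(P); print(o,round(r["confidence"],2),r["extent"],np.round(c,4),np.round(s,1),round(np.degrees(a),1),np.round(np.percentile(P[:,2],[2,50,98]),3))
ims=[cv2.imread(f"pics/{o}.png")[::2,::2] for o in ["dish","cradle_blue","cradle_yellow","cradle_red"]]
cv2.imwrite("pics/four.png",np.vstack([np.hstack(ims[:2]),np.hstack(ims[2:])]))
print(monitor.sense()["t"])
E
```

```text
collar 0.81 [228.6, 116.7, 52.8, 31.5] [0.5332 0.033 ] [39.1 21.7] -21.5 [0.12  0.127 0.136]
roll_red 0.56 [226.8, 183.9, 58.3, 35.4] [0.5907 0.008 ] [51.7 24.3] -22.8 [0.115 0.128 0.132]
roll_yellow 0.78 [229.6, 215.8, 56.0, 32.8] [ 0.6188 -0.0034] [52.8 25.1] -22.9 [0.113 0.128 0.132]
roll_blue 0.64 [225.5, 149.8, 63.3, 39.1] [0.5641 0.0201] [54.1 25.5] -22.8 [0.097 0.128 0.132]
rack 0.83 [208.4, 98.1, 92.6, 170.0] [0.601  0.0033] [201.5 108. ] 67.2 [0.01  0.012 0.123]
dish 0.92 [183.8, 101.6, 133.7, 135.1] [ 0.446 -0.3  ] [110.3 110.2] 20.1 [0.004 0.005 0.015]
cradle_blue 0.68 [208.9, 132.6, 95.8, 80.3] [ 0.6323 -0.3135] [90.  60.4] 18.4 [0.009 0.012 0.022]
cradle_yellow 0.8 [205.6, 138.4, 91.6, 61.8] [0.6339 0.3118] [90.1 59.9] 1.0 [0.009 0.012 0.022]
cradle_red 0.78 [198.9, 131.5, 97.5, 81.0] [0.4226 0.3171] [90.3 60.3] -21.5 [0.009 0.012 0.022]
8.4333
```

View pics/rack1.png

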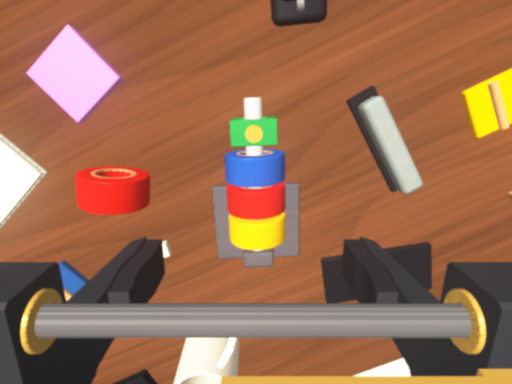

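View pics/four.png

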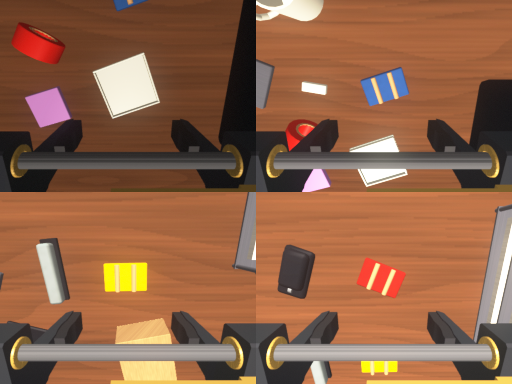

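The crop confirms the order along the bar: collar (254,131), blue (255,168), red (256,200), yellow (257,232). The loose red roll at (113,190) is the bigger look-alike, and its partner is out of this view. Each cradle's dowels run along its short side, so the rectangle yaws give the cradle x axes. Next is the collar.

```bash
cat >> h.py <<'E'
YAW=np.radians(-22.9); U=np.array([np.cos(YAW),np.sin(YAW),0])
ZT=0.22
def go_over(p,yaw,z=ZT):
    q=[p[0],p[1],z]; env.movep(q,best(q,yaw+np.pi/2))
def line(p,v=.1,f=None):
    hit=env.move_straight(list(p),v=v,f_stop=f); s=monitor.sense()
    print("at",np.round(s["eef_pos"],4),"hit",hit,"open",round(s["opening"],4),"F",np.round(s["ft_force"],1),"t",round(s["t"],1)); return hit
def pull(p,ztcp,lift,dist):
    """grasp at p on the bar, lift to centre, slide dist off the end, rise"""
    go_over(p,YAW); jaws.move_gripper(.088)
    line([p[0],p[1],ztcp],.12,15)
    jaws.move_gripper(0.0)
    a=np.array([p[0],p[1],ztcp+lift]); line(a,.03)
    b=a-U*dist
    if line(b,.08,12): return False
    line([b[0],b[1],ZT],.2); return True
E
python3 - <<'E'
from h import *
print(pull([.5335,.0327],.092,.003,.065))
E
```

```text
at [0.5343 0.0327 0.0929] hit False open 0.0881 F [ 0.1 -0.7 -0.5] t 11.1
at [0.5337 0.0327 0.0953] hit False open 0.0396 F [-0.  -0.2 -0.6] t 12.1
at [0.4742 0.058  0.0953] hit False open 0.0399 F [ 0.1  0.2 -0.2] t 13.0
at [0.473  0.0578 0.2189] hit False open 0.0395 F [ 0.3  0.3 -0.8] t 13.8
True
```

Run:
```python
from h import *
D=[.446,-.300]
go_over(D,np.radians(20.1))
line([*D,.05],.15); line([*D,.0125],.05,6)
jaws.move_gripper(.056); line([*D,.12],.15)
im,d,M,E=wrist("dish2")
for r in models.masks_of("collar","wrist")[:1]:
    P=pts(r["mask"],d,M,E);print(r["confidence"],np.median(P,0))
go_over([.56,.025],YAW,.26)
im,d,M,E=wrist("rack2")
for o in ["roll_red","roll_yellow","roll_blue"]:
    for r in models.masks_of(o,"wrist")[:1]:
        P=pts(cv2.erode(r["mask"].astype(np.uint8),np.ones((3,3)))>0,d,M,E); P=P[P[:,2]>.1]
        if len(P)>20: print(o,r["extent"],rect(P))
cv2.imwrite("pics/chk.png",np.hstack([cv2.imread("pics/dish2.png"),cv2.imread("pics/rack2.png")])[::1,::1][:, :][::2,::2])
```

```text
at [ 0.4468 -0.3005  0.051 ] hit False open 0.0395 F [ 0.2  0.9 -0.3] t 16.6
at [ 0.4462 -0.3001  0.0126] hit False open 0.0399 F [ 0.5  0.3 -0.5] t 17.5
at [ 0.4453 -0.2996  0.1191] hit False open 0.0556 F [-0.3 -0.4 -0.7] t 18.8
0.66 [ 0.45064081 -0.29856357  0.04353374]
roll_yellow [222.7, 238.6, 55.4, 30.4] (array([ 0.61875299, -0.00359185]), (51.97487258911133, 25.32538414001465), np.float64(-0.3972725282387177))
roll_blue [219.6, 169.7, 61.8, 39.8] (array([0.56371906, 0.01973892]), (53.15718460083008, 25.60480308532715), np.float64(-0.40387517037129594))
```

View pics/chk.png

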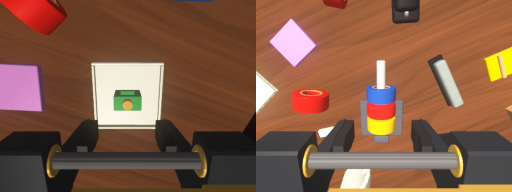

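The collar lies flat in the dish near its middle (left picture, 127,101), and all three rolls are still on the bar (right picture, 380,110). Next is the blue roll.

```bash
cat >> h.py <<'E'
CR={"blue":([.6323,-.3135],18.4),"yellow":([.6339,.3118],1.0),"red":([.4226,.3171],-21.5)}
def roll(col,p,dist):
    if not pull(p,.0855,.006,dist): return print("BLOCKED")
    im,d,M,E=wrist("held_"+col); print("held opening",monitor.sense()["opening"])
    c,y=CR[col]; go_over(c,np.radians(y))
    line([*c,.06],.15); line([*c,.026],.04,6)
    jaws.move_gripper(.075); line([*c,.17],.15)
    env.sleep(.3); im,d,M,E=wrist("set_"+col)
    for r in models.masks_of("roll_"+col,"wrist")[:2]:
        P=pts(cv2.erode(r["mask"].astype(np.uint8),np.ones((3,3)))>0,d,M,E); P=P[P[:,2]>.03]
        if len(P)>20:
            q,s,a=rect(P); k=np.radians(y); v=q-c
            print("set",round(r["confidence"],2),"along",v@[np.cos(k),np.sin(k)],"across",v@[-np.sin(k),np.cos(k)],"size",s,"dyaw",np.degrees(a)-y,"top",np.percentile(P[:,2],98))
E
python3 - <<'E'
from h import *
roll("blue",[.564,.0199],.105)
cv2.imwrite("pics/blue.png",np.hstack([cv2.imread("pics/held_blue.png"),cv2.imread("pics/set_blue.png")])[::2,::2])
E
```

```text
at [0.5648 0.0199 0.0864] hit False open 0.088 F [ 0.3 -0.9 -0.7] t 22.8
at [0.5642 0.0199 0.0917] hit False open 0.0558 F [-0.6 -0.4 -1.1] t 23.8
at [0.4678 0.0606 0.0916] hit False open 0.0555 F [ 0.2  0.5 -0.2] t 25.2
at [0.4666 0.0606 0.2189] hit False open 0.0554 F [-0.3  0.7 -0.6] t 26.0
held opening 0.055443235962463776
at [ 0.6333 -0.314   0.0615] hit False open 0.0558 F [-0.4  0.  -0.4] t 28.9
at [ 0.6318 -0.3135  0.0267] hit True open 0.0556 F [-0.1 -2.1  2.9] t 29.7
at [ 0.6315 -0.3131  0.1685] hit False open 0.075 F [ 0.1  0.2 -0.1] t 31.3
set 0.97 along -0.00016120479910235546 across 0.0002386204795824815 size (53.705604553222656, 26.03594207763672) dyaw -0.1652473449706946 top 0.07262656304269621
```

View pics/blue.png

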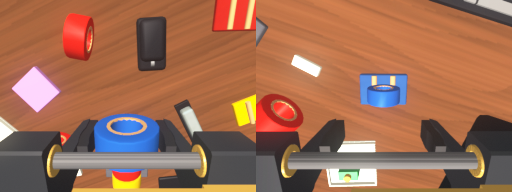

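Blue is seated within 1 mm (right picture, 383,93). Next are red and yellow.

```bash
sed -i 's/^    a=np.array(\[p\[0\]/    if not .03<monitor.sense()["opening"]<.06: return False\n&/' h.py
python3 - <<'E'
from h import *
roll("red",[.5913,.0083],.135)
s=monitor.sense(); 
if s["eef_pos"][1]>.25 and s["opening"]>.07: roll("yellow",[.6188,-.0034],.165)
cv2.imwrite("pics/ry.png",np.hstack([cv2.imread("pics/set_red.png"),cv2.imread("pics/set_yellow.png")])[::2,::2])
im,d=viewer.get_image("side"); cv2.imwrite("pics/side1.png",im[:,:,::-1])
E
```

```text
at [0.5922 0.0083 0.0865] hit False open 0.0879 F [-0.4  0.1 -0.1] t 35.0
at [0.5915 0.0083 0.0917] hit False open 0.0557 F [-0.2 -0.4 -0.8] t 36.0
at [0.4674 0.0607 0.0916] hit False open 0.0557 F [-0.1 -0.2 -0.3] t 37.8
at [0.4663 0.0607 0.2189] hit False open 0.0556 F [-0.5  0.5 -1.1] t 38.6
held opening 0.05580430029233916
at [0.4235 0.3175 0.061 ] hit False open 0.056 F [-0.2  0.3 -0.5] t 40.9
at [0.4221 0.3168 0.0262] hit True open 0.0558 F [-0.3 -0.1  4.4] t 41.7
at [0.4219 0.3166 0.1688] hit False open 0.0752 F [-0.3  0.5  0.1] t 43.3
set 0.69 along -0.000514244122607536 across -0.0005304599179504382 size (52.33074951171875, 25.49937629699707) dyaw 0.6431884765625178 top 0.07262427600338987
at [ 0.6197 -0.0034  0.0865] hit False open 0.0884 F [-0.3 -0.6  0. ] t 46.8
at [ 0.619  -0.0034  0.0917] hit False open 0.0561 F [-0.4  0.  -0.9] t 47.7
at [0.4671 0.0607 0.0915] hit False open 0.0562 F [ 0.6  0.4 -0.1] t 49.9
at [0.4661 0.0607 0.2189] hit False open 0.0556 F [-0.3 -0.4 -0.1] t 50.7
held opening 0.05569195773826834
at [0.6349 0.3122 0.0615] hit False open 0.0558 F [-0.5  0.7  0.4] t 53.1
at [0.6332 0.3116 0.0263] hit True open 0.0558 F [0.3 0.  4.7] t 53.9
at [0.6331 0.3114 0.1685] hit False open 0.0752 F [-1.1 -0.1 -0.4] t 55.5
set 0.81 along -0.0006343472138883496 across -0.0007657608315751795 size (53.93236541748047, 25.274168014526367) dyaw -0.021434307098386896 top 0.07263739107528025
```

View pics/ry.png

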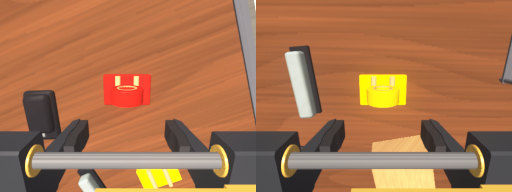

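View pics/side1.png

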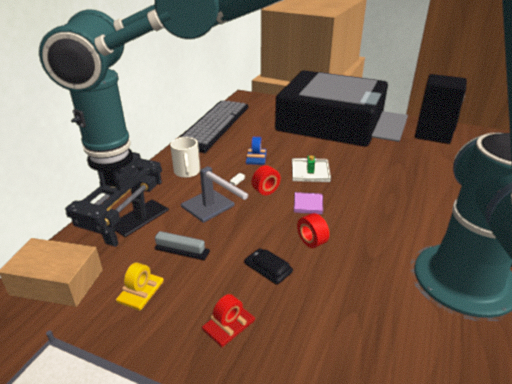

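The bar is empty. All three rolls stand in their own cradles: yellow (138,277), red (228,308) and blue (256,147). The collar is in the dish at (311,163).

```bash
python3 -c "
from h import *
print(env.sign_off())"
```

```text
the job is handed in; nothing more can be done
None
```

The job is handed in: the collar lies in the dish and the blue, red and yellow rolls each stand within about 1 mm of the middle of their own cradles, at about 56 s of the 120 s allowed; the sign-off returned no verdict.

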